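# Set the aperture lever, then seat a lens against the sprung plunger and hold it

## Task

First set the jig's red aperture lever so that its pointer lines up with the yellow index mark, and leave it there. Then take the lens with the orange band, put it rear end down into the steel stop ring of the jig and press it straight down against the sprung brass plunger until its shoulder sits flat on the ring, hard against the stop, without ramming it. Finish while still holding the lens and pushing it firmly against the stop (the spring lifts it if you ease off), and leave the other things on the bench alone.

Things in the scene. Friction and masses are not known exactly. Their poses are not given: they have to be found in the camera images.
- jig: Aluminium jig base plate fixed to the bench, 180 (x) x 280 (y) x 12 mm. Origin on the bench at its underside, z up; the plate spans x -90..90 and y -160..120 mm from it. The stop ring stands on it at (0, 75) mm, the lever's hub at (0, -60) mm in its axes. It does not move.
- index: Round black dial plate, 176 mm across, lying on the jig plate round the lever's hub, with white ticks and one yellow index block (14 x 10 mm, top 28 mm above the bench). Origin at its centre, which is the lever's hinge axis, 12 mm above the bench; the yellow block lies on its -x side, 72 to 86 mm from the axis. It does not move.
- index_mark (a point): Point just inside the yellow index block, 68 mm from the hinge axis and 30 mm above the bench: where the lever's pointer tip must come. Its x and y axes are the dial's.
- lever (a joint): Angle of the aperture lever about the vertical hub (rad): 0 when it points along the jig's -x axis, growing counterclockwise seen from above, over the jig's -y side, up to 2.8 when it points nearly along the jig's +x. A stiff hinge (about 0.06 N m): it stays where it is left.
- lever_tip (a point): End of the red pointer of the lever, 68 mm from the hinge axis, 30 mm above the bench.
- lever_knob (a point): Centre of the top of the lever's upright red round handle: 16 mm in diameter, 50 mm from the hinge axis, from 33 up to 85 mm above the bench. Free all round for fingers from above; it may be pinched and led round the axis.
- lens: The lens to seat: black barrel with an ORANGE band and orange ring round its front glass, standing rear end down on the bench, loose, about 0.22 kg. Origin at the centre of its underside, z up along its axis. From there: a steel spigot 40 mm in diameter, 14 mm long, with a 3 mm chamfer at its foot; above it the barrel, 54 mm in diameter, from 14 to 80 mm. Grip it round the barrel from above.
- lens_shoulder (a point): Centre of the lens's flat shoulder, 14 mm above its underside, where the spigot widens to the barrel.
- stop_ring: Fixed upright steel ring on the jig, outer diameter 72, bore 43 mm, its flat top 55 mm above the bench. Origin at the centre of its underside, 14 mm above the bench. The lens's spigot enters its bore; its top is the hard stop for the lens's shoulder.
- nest_top (a point): Centre of the bore at the level of the stop ring's top face, 55 mm above the bench. The seated lens has its shoulder here.
- plunger (a joint): How far the brass plunger in the bore is pressed down (m): 0 at rest, when its top is 4 mm below the ring's top; 0.010 when the lens sits fully home on the ring. It is sprung: pushes up with about 4 N at rest and 8 N at 0.010, so that it lifts the lens when it is let go.
- lens_b: Another lens, the same shape but with a BLUE band; standing loose on the bench. Leave it alone.
- mug: White mug, 82 mm across, 92 mm high, loose; origin at the centre of its underside. Leave it alone.
- camera_body: Black camera body without a lens, 50 x 132 x 99 mm, loose; origin at the centre of its underside. Leave it alone.
- lens_cap: Black lens cap, 56 mm across, 9 mm thick, lying loose; origin at the centre of its underside. Leave it alone.
- screwdriver: Small screwdriver with a red handle, 160 mm long, lying loose on the bench. Leave it alone.
- spare_ring: Dark steel ring, 52 mm across, loose in the grey parts tray (120 x 160 x 25 mm). Leave it alone.
- helicoid: Brass ring, 48 mm across, loose in the grey parts tray. Leave it alone.
Mind the look-alikes: they are no part of the job. What is shaped like the lens but turquoise is not meant.

How it is judged:
On the way, in this order (a step that is already met when the one before it is completed fails the run):
1. the lever's pointer is on the index mark and let go, the lens not yet on the jig (horizontal distance between lever_tip and index_mark below 0.006 m and contact force between the fingers and jig below 0.3 N and value of joint plunger below 0.002 m), for 0.2 s.
2. the lens with the orange band is lifted off the bench (height (world z) of lens above 0.03 m and contact force between the fingers and lens above 0.5 N and value of joint plunger below 0.002 m), for 0.2 s.
At the end, for the whole second after the job is handed in: Lever pointer within 6 mm of the index mark; orange lens upright within 3 degrees in the stop ring, shoulder within 1.5 mm of its top and 3 mm of its centre, plunger down 8 mm or more, lens pressing on the ring with 1 to 45 N, held at rest by the fingers (horizontal distance between lever_tip and index_mark below 0.006 m and value of joint plunger above 0.008 m and z of lens_shoulder in the frame of nest_top below 0.0015 m and horizontal distance between lens_shoulder and nest_top below 0.003 m and angle between lens's own z axis and vertical below 0.05 rad and contact force between lens and stop_ring between 1 and 45 N and contact force between the fingers and lens above 1.5 N and linear speed of lens below 0.01 m/s); the arm keeps its last pose, push and grip.
It fails at once if another thing on the bench is disturbed (moved over 30 mm) (distance of any of lens_b, mug, camera_body, lens_cap, screwdriver, spare_ring, helicoid from where it was at the start of the episode above 0.03 m).
It fails at once if the lens is knocked over (angle between lens's own z axis and vertical above 0.8 rad).
It fails at once if the lens is rammed onto the stop ring (contact force between lens and stop_ring above 80 N).
It also fails if it takes over 61 s, if anything falls off the work surface, if the arm or the gripper's body presses on something with over 40 N, if the wrist force passes 120 N, or if a joint passes its speed limit or range.

## Robot

A 6-joint arm with a two-finger parallel gripper is mounted at the origin on the work surface. World frame = base frame: x ahead of the robot, y to its left, z up, the work surface at z = 0. Lengths are in m, angles in rad, forces in N, time in s.
With the tool pointing down it reaches from about 0.35 to 0.85 m from the base axis. Payload 8.1 kg.
Tool frame: the origin (TCP) lies between the finger pads; the fingertips stand 14 mm ahead of it and the grasp point (between the pads) lies 5 mm behind it (robot.tcp_to_tips is the z of the fingertips in the tool frame, in m); z points along the fingers, y is the line along which they close (so a half turn about z gives the same grasp; the last joint's range is limited). The gripper opens to 93 mm and grips with 3 to 60 N. Pads are 15 mm wide; open, the fingers measure 128 mm over their backs; the gripper's body (75 mm by 188 mm) begins 65 mm behind the grasp point.
Start: joints at [-1.319, 0.13, 1.488, -0, 1.523, -0.085], TCP at [0.198, -0.566, 0.233] pointing down, gripper open.
Joint ranges: [-2.96, 2.96], [-0.89, 2.26], [0.02, 2.5], [-1.34, 4.48], [0, 2.73], [-2.66, 2.66]. Speed limits (rad/s): [2.39, 2.39, 2.79, 3.14, 3.14, 3.14].

## Interface

Orientations are given as a rotation vector (axis times angle).
In Python, from plant import sensors, read_camera, robot gives the robot as it stands.
- The arm moves only by the shell command python3 -m inch 'ROWS' [FORCE]. ROWS is a JSON object whose key "motion" holds a list of rows, 1 to 20 of them, each of 5 numbers: the finger opening in m, then dx, dy, dz in m, then a turn about the tool's z in rad; each row shifts and turns the commanded pose from where the row before left it, along the tool's axes as they then stand; what a row does not reach is not made up. A row lasts 1/10 s, in which the tool goes at most 0.05 m and 0.15 rad, less where a joint would pass 70% of its speed; a pose out of reach is approached as far as the arm can. The fingers move at their own pace and stop on an object; FORCE is the grip in N (left out, the last holds). Time passes only in rows, so rows that do not move let the fingers close. It prints the time, the measured TCP pose, the force, the opening and the grip force at its end. Input that does not fit is refused with a message, and nothing moves.
- sensors.read_state(): the state, without advancing time (a new reading comes with each control period).
- read_camera(name): name is "scene" or "top" or "wrist"; returns a dict with "image" (384x512x3 uint8, red, green, blue), "depth" (384x512 float32, m along the optical axis (not along the pixel's ray), 0 where there is no reading), "fx", "fy", "cx", "cy" (pixels), "dist" ([k1, k2, p1, p2, k3] as OpenCV has them; the pictures are not rectified), "R" (3x3) and "t" (3): a world point X has camera coordinates R X + t. Camera axes: x right, y down, z forward; pixel columns grow to the right and rows downward; lengths in m; the calibration is good to about 2 mm. A picture is of the moment at which its call begins.
- robot.close_job(): hands the job in; it is judged then, once.
The state is a dict: "t": time; "q": joint angles; "dq": joint speeds; "joint_torque": joint torques, N m; "tool_pos": TCP position; "orientation": TCP orientation; "force": force on the tool from outside, world axes, zero at the start; "wrist_torque": the same for the moment, N m; "opening": finger opening in m; "gripper_force": force on a finger pad.
Only numpy, scipy, OpenCV 4.12 (cv2) and the standard library are available. Lean on these libraries where they do the work, as an engineer would, in place of code of your own. Each camera call takes 0.05 s, during which the arm holds its last target. There are 200 camera calls.

## Working session

There is one attempt and no reset: what is moved stays moved. The work goes in short steps, Python scripts to look and compute and a shell command to move; the robot and the scene stay as the last step left them, time stands still between calls to the robot, and variables do not carry over. Pictures are saved under pics/ and viewed, at most 10 in all, crops included, and the job is handed in when it is done.

```bash
ls; mkdir -p pics
cat > h.py <<'E'
import numpy as np, cv2
from plant import sensors, read_camera, robot
def save(c,name): cv2.imwrite('pics/'+name,cv2.cvtColor(c['image'],cv2.COLOR_RGB2BGR))
def K(c): return np.array([[c['fx'],0,c['cx']],[0,c['fy'],c['cy']],[0,0,1.]])
def ray(c,px):
    u=cv2.undistortPoints(np.array(px,float).reshape(-1,1,2),K(c),np.array(c['dist'],float)).reshape(-1,2)
    R=np.array(c['R']);t=np.array(c['t'])
    return -R.T@t,(np.c_[u,np.ones(len(u))]@R)
def onz(c,px,z):
    o,d=ray(c,px); return o+d*((z-o[2])/d[:,2])[:,None]
def depthpts(c):
    h,w=c['depth'].shape; v,u=np.mgrid[0:h,0:w]
    o,d=ray(c,np.stack([u,v],-1).reshape(-1,2))
    return (o+d*c['depth'].reshape(-1,1)).reshape(h,w,3)
def cross(c1,p1,c2,p2):
    o1,d1=ray(c1,[p1]);o2,d2=ray(c2,[p2]);d1=d1[0]/np.linalg.norm(d1[0]);d2=d2[0]/np.linalg.norm(d2[0])
    s=np.linalg.lstsq(np.c_[d1,-d2],o2-o1,rcond=None)[0]
    a=o1+s[0]*d1;b=o2+s[1]*d2
    return (a+b)/2,np.linalg.norm(a-b)
E
python3 - <<'E'
from h import *
ims=[]
for n in("scene","top"):
    c=read_camera(n);ims.append(c['image']);print(n,np.round(-np.array(c['R']).T@c['t'],3),c['fx'],np.mean(c['depth']>0))
    save(c,n+'0.png')
s=sensors.read_state();print(s['t'],s['tool_pos'],s['orientation'],s['opening'])
E
```

```text
pics
scene [ 1.063 -0.018  0.652] 349.87075204956636 0.9962412516276041
top [0.393 0.022 1.086] 373.35612939852194 0.9958292643229166
0.1 [ 0.198182   -0.56581336  0.23170167] [-3.09554437e+00 -5.26321383e-01  2.45557683e-04] 0.0934396181244797
```

View pics/top0.png

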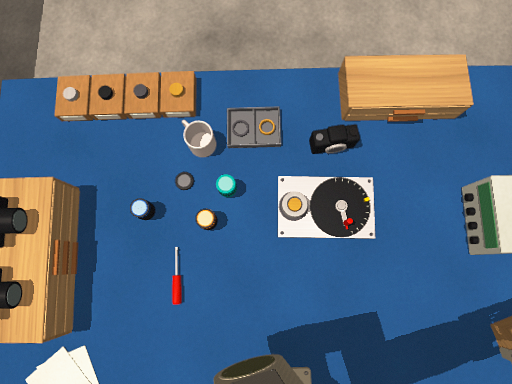

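View pics/scene0.png

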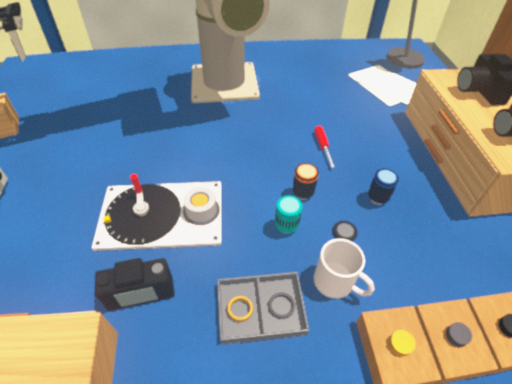

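The top view shows the orange-banded lens at (206,218). The look-alikes are the blue lens at (142,209), the turquoise one at (226,184) and the lens cap at (184,181). The jig has its ring at (294,205), hub at (342,206), red lever at about (347,223) and yellow index at (366,199). In the scene view the orange lens is at (305,180), turquoise at (288,214), blue at (383,185), the ring at (200,205), the lever knob at (137,185) and the yellow mark at (107,218). I choose the lens at top (206,218) / scene (305,180), and check it in one crop.

Run:
```python
from h import *
t=read_camera("top");s=read_camera("scene")
def cr(c,x,y,w,h,k): return cv2.resize(c['image'][y:y+h,x:x+w],None,fx=k,fy=k,interpolation=cv2.INTER_CUBIC)
a=cr(t,270,165,115,85,4);b=cr(s,85,160,145,95,4)[:, :460]
l=cr(t,180,190,60,60,5);l2=cr(s,270,150,60,60,5)
right=np.vstack([l,l2]);left=np.vstack([a,cv2.resize(b,(460,260))]);
left=left[:600];right=right[:600]
cv2.imwrite('pics/crop.png',cv2.cvtColor(np.hstack([left,right]),cv2.COLOR_RGB2BGR))
def blobs(c,lo,hi,name):
    hsv=cv2.cvtColor(c['image'],cv2.COLOR_RGB2HSV);m=cv2.inRange(hsv,lo,hi)
    n,L,st,ce=cv2.connectedComponentsWithStats(m)
    P=depthpts(c)
    for i in range(1,n):
        if st[i,4]>8: print(name,np.round(ce[i],1),st[i],np.round(np.median(P[L==i],0),3))
for nm,c in(("top",t),("scene",s)):
    blobs(c,(0,170,120),(6,255,255),nm+' red'); blobs(c,(7,130,120),(20,255,255),nm+' or');blobs(c,(22,170,130),(32,255,255),nm+' yel')
```

```text
top red [347.7 222. ] [343 218  10  11  60] [ 0.498 -0.222  0.079]
top red [176.3 289.7] [173 275   8  29 213] [0.325 0.256 0.024]
top or [404.3  81.7] [ 339   55  134   64 6741] [ 0.894 -0.406  0.1  ]
top or [176.7  91.4] [ 160   71   34   41 1320] [0.905 0.256 0.045]
top or [141.2  93.1] [ 124   72   35   42 1133] [0.902 0.365 0.045]
top or [72.2 95.9] [  55   75   35   42 1066] [0.902 0.577 0.045]
top or [106.3  94.2] [  89   74   35   41 1134] [0.904 0.472 0.045]
top or [414.9 111.6] [394 109  47   6 181] [ 0.812 -0.435  0.08 ]
top or [376.2 113.9] [361 110  32   9 140] [ 0.817 -0.334  0.048]
top or [351.3 114.9] [345 113  15   7  30] [ 0.817 -0.258  0.048]
top or [443.7 112.7] [442 112   5   3  10] [ 0.82  -0.542  0.043]
top or [354.3 118.5] [348 117  12   3  21] [ 0.816 -0.277  0.02 ]
top or [391.1 118.6] [388 116  11   5  29] [ 0.809 -0.384  0.03 ]
top or [427.3 117.5] [423 117  10   2  17] [ 0.818 -0.504  0.012]
top or [445.2 116.8] [434 116  22   2  26] [ 0.818 -0.559  0.014]
top or [266.3 126.4] [259 119  16  16  98] [ 0.798 -0.009  0.017]
top or [ 27.8 258.4] [   0  177   
[... 2280 characters left out ...]
9568] [0.92  0.328 0.044]
scene or [241.4 301.2] [230 298  21  12  53] [ 0.785 -0.004  0.015]
scene or [236.1 316. ] [228 305  24  16  54] [ 0.818 -0.021  0.016]
scene or [ 13.8 315. ] [  0 314  28   3  44] [ 0.808 -0.4    0.08 ]
scene or [ 99.  323.1] [ 98 320   3   8   9] [ 0.838 -0.24   0.095]
scene or [ 96.1 363.1] [ 88 336  18  48 289] [ 0.899 -0.24   0.087]
scene or [104.7 376.2] [102 374   6   5  11] [ 0.908 -0.24   0.04 ]
scene yel [107.1 218.6] [104 216   7   6  33] [ 0.571 -0.289  0.025]
scene yel [408.5 337.6] [405 332   8  12  26] [0.905 0.27  0.06 ]
scene yel [401.9 336. ] [399 334   7   5  14] [0.901 0.259 0.06 ]
scene yel [398.6 347.5] [392 336  18  18  43] [0.923 0.244 0.06 ]
```

View pics/crop.png

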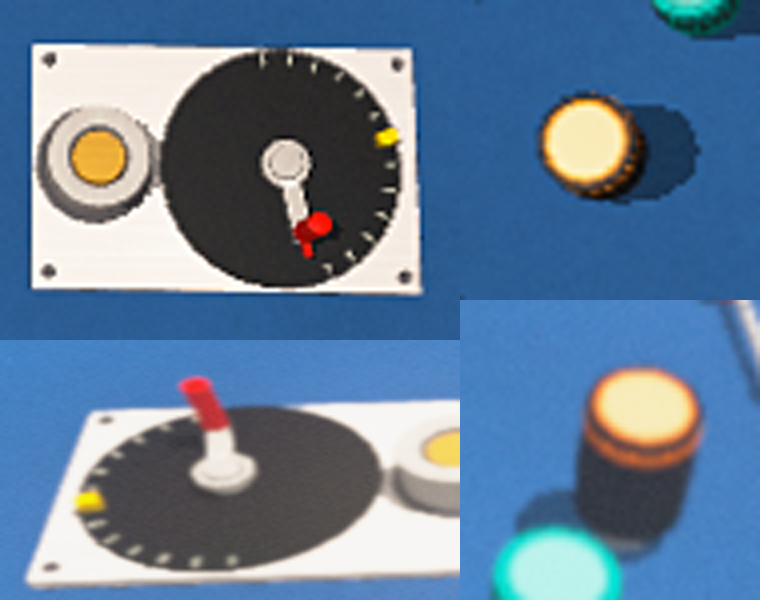

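The crop confirms the choice: orange ring and band, cream glass, beside the turquoise lens. The lever's round knob top is at top (350,221) / scene (134,177), and the yellow block is at top (366,199) / scene (107,218). Now I measure.

Run:
```python
from h import *
t=read_camera("top");s=read_camera("scene")
print('knob',cross(t,(350,220.8),s,(134,177.2)))
print('yellow',cross(t,(366.2,198.7),s,(107.1,218.0)))
print('lens top',cross(t,(205.5,217.7),s,(305.5,172.5)))
for n,c in(("top",t),("scene",s)):
    P=depthpts(c).reshape(-1,3)
    def near(x,y,r,z0,z1): 
        m=(np.hypot(P[:,0]-x,P[:,1]-y)<r)&(P[:,2]>z0)&(P[:,2]<z1);return P[m]
    for nm,a in(("lens",(.525,.16,.05,.07,.09)),("ring",(.553,-.082,.055,.05,.06)),("knob",(.5,-.228,.03,.076,.095)),("hub",(.555,-.215,.02,.02,.06)),("lens_b",(.53,.33,.06,.07,.09)),("turq",(.6,.11,.05,.07,.095))):
        q=near(*a)
        if len(q)>4:
            (x,y),r=cv2.minEnclosingCircle(q[:,:2].astype(np.float32)); print(n,nm,len(q),np.round([x,y,r],4),'mean',np.round(q.mean(0),4))
# plate / dial in top view
hsv=cv2.cvtColor(t['image'],cv2.COLOR_RGB2HSV)
w=cv2.inRange(hsv,(0,0,180),(179,60,255));w[:165]=0;w[250:]=0;w[:,:270]=0;w[:,385:]=0
cs,_=cv2.findContours(w,0,2);k=max(cs,key=cv2.contourArea)
q=onz(t,k.reshape(-1,2),.012)[:,:2].astype(np.float32);print('plate',cv2.minAreaRect(q))
d=cv2.inRange(hsv,(0,0,0),(179,255,75));d[:170]=0;d[242:]=0;d[:,:312]=0;d[:,373:]=0
cs,_=cv2.findContours(d,0,1);k=max(cs,key=cv2.contourArea);q=onz(t,cv2.convexHull(k).reshape(-1,2),.014)[:,:2].astype(np.float32)
print('dial',cv2.minEnclosingCircle(q),cv2.fitEllipse(q))
print('hub',onz(t,[(270+286/4,165+160/4)],.03), 'ringtop',onz(t,[(270+98/4,165+157/4)],.052))
print('tip',onz(t,[(270+308/4,165+256/4)],.03))
```

```text
knob (array([ 0.50008638, -0.22481159,  0.07896988]), np.float64(0.0029932014248039043))
yellow (array([ 0.56855271, -0.29022385,  0.02514791]), np.float64(0.0015619334107829805))
lens top (array([0.51961443, 0.16585413, 0.07488404]), np.float64(0.00029290024183627184))
top lens 317 [0.5189 0.168  0.0275] mean [0.5182 0.1674 0.0809]
top ring 435 [ 0.5556 -0.0799  0.0362] mean [ 0.5556 -0.0792  0.0544]
top knob 29 [ 0.4993 -0.2238  0.0075] mean [ 0.5002 -0.2237  0.0846]
top hub 112 [ 0.5504 -0.2148  0.0179] mean [ 0.5504 -0.2138  0.0355]
top lens_b 315 [0.5521 0.3482 0.0274] mean [0.5515 0.3467 0.0803]
top turq 307 [0.613  0.111  0.0272] mean [0.6124 0.1107 0.0807]
scene lens 369 [0.5202 0.1671 0.0286] mean [0.5243 0.1664 0.0783]
scene ring 508 [ 0.5565 -0.0811  0.0368] mean [ 0.5586 -0.0806  0.0529]
scene knob 44 [ 0.5006 -0.2248  0.0092] mean [ 0.503  -0.2235  0.0822]
scene hub 168 [ 0.5515 -0.2148  0.0177] mean [ 0.5553 -0.2135  0.0334]
scene lens_b 355 [0.5535 0.3489 0.0274] mean [0.5564 0.3463 0.0784]
scene turq 460 [0.6148 0.1103 0.0282] mean [0.6178 0.1097 0.0786]
plate ((0.5517922043800354, -0.17569808661937714), (0.2795948088169098, 0.17915727198123932), 87.6939926147461)
dial ((0.5504276752471924, -0.21557995676994324), 0.08750113099813461) ((0.5496135354042053, -0.21541890501976013), (0.1709507703781128, 0.17330873012542725), 81.5216293334961)
hub [[ 0.55154191 -0.21719176  0.03      ]] ringtop [[ 0.55391631 -0.08054892  0.052     ]]
tip [[ 0.48246208 -0.22832598  0.03      ]]
```

```bash
cat >> h.py <<'E'
from scipy.spatial.transform import Rotation
def delta(target):
    s=sensors.read_state();R=Rotation.from_rotvec(s['orientation']).as_matrix()
    print('t',round(s['t'],2),'tcp',np.round(s['tool_pos'],4),'tool delta',np.round(R.T@(np.array(target)-s['tool_pos']),4),'x',np.round(R[:,0],3),'y',np.round(R[:,1],3),'F',np.round(s['force'],1),'op',round(s['opening'],4))
E
python3 -m inch '{"motion":[[0.05, 0.02, -0.011, 0, 0], [0.05, 0.04, -0.022, 0, 0], [0.05, 0.04, -0.022, 0, 0], [0.05, 0.04, -0.022, 0, 0], [0.05, 0.04, -0.022, 0, 0], [0.05, 0.04, -0.022, 0, 0], [0.05, 0.04, -0.022, 0, 0], [0.05, 0.04, -0.022, 0, 0], [0.05, 0.04, -0.022, 0, 0], [0.05, 0.04, -0.022, 0, 0], [0.05, 0.02, -0.012, 0, 0], [0.05, 0, 0, 0, 0], [0.05, 0, 0, 0, 0]]}' 30
python3 - <<'E'
from h import *
delta((.5,-.2242,.07))
c=read_camera("wrist");save(c,'w1.png');P=depthpts(c)
print(-np.array(c['R']).T@c['t'])
P=P.reshape(-1,3)
for nm,a in(("knob",(.5,-.224,.03,.076,.095)),("hub",(.5505,-.215,.022,.02,.045)),("ring",(.556,-.08,.045,.05,.06))):
    q=P[(np.hypot(P[:,0]-a[0],P[:,1]-a[1])<a[2])&(P[:,2]>a[3])&(P[:,2]<a[4])]
    if len(q)>4: (x,y),r=cv2.minEnclosingCircle(q[:,:2].astype(np.float32));print(nm,len(q),np.round([x,y,r],4),np.round(q.mean(0),4))
h=cv2.cvtColor(c['image'],cv2.COLOR_RGB2HSV)
m=cv2.inRange(h,(22,150,100),(34,255,255));n,L,st,ce=cv2.connectedComponentsWithStats(m)
for i in range(1,n):
    if st[i,4]>15: print('yel',ce[i],st[i],onz(c,[ce[i]],.028),np.median(P.reshape(384,512,3)[L==i],0))
E
```

```text
t: 1.6
tool_pos: [0.5028, -0.2253, 0.2325]
orientation: [3.097, 0.529, -0.001]
force: [-0.7, -1.1, 0.2]
opening: 0.0502
gripper_force: 0.0
t 1.6 tcp [ 0.5028 -0.2253  0.2325] tool delta [-0.0022 -0.002   0.1625] x [ 0.943  0.332 -0.001] y [ 0.332 -0.943  0.   ] F [-0.7 -1.1  0.2] op 0.0502
[ 0.58262498 -0.19747555  0.3846483 ]
knob 191 [ 0.5009 -0.2233  0.0081] [ 0.5018 -0.2233  0.0841]
hub 737 [ 0.5474 -0.2148  0.0188] [ 0.5487 -0.2148  0.0357]
ring 3336 [ 0.5559 -0.0805  0.0363] [ 0.5565 -0.0807  0.054 ]
yel [327.34453782 128.43697479] [321 124  14  10 119] [[ 0.56797616 -0.29041999  0.028     ]] [ 0.56794908 -0.290715    0.02797882]
```

View pics/w1.png

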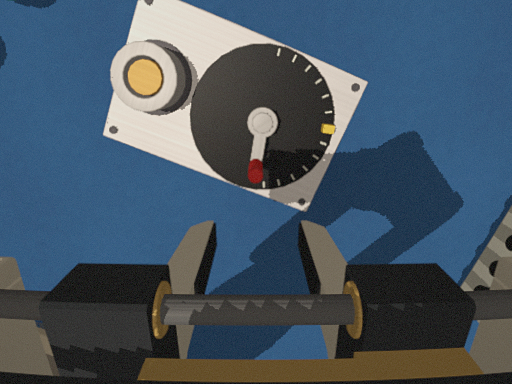

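The wrist view shows the knob at (255,170), hub at (262,122), yellow mark at (327,128) and the ring at (145,77); it agrees with the other two views. I descend and pinch the knob.

```bash
python3 -m inch '{"motion":[[0.05, -0.002, -0.002, 0.03, 0], [0.05, 0, 0, 0.04, 0], [0.05, 0, 0, 0.04, 0], [0.05, 0, 0, 0.03, 0], [0.05, 0, 0, 0.02, 0], [0.05, 0, 0, 0, 0], [0.0, 0, 0, 0, 0], [0.0, 0, 0, 0, 0], [0.0, 0, 0, 0, 0], [0.0, 0, 0, 0, 0]]}' 30
python3 - <<'E'
from h import *
delta((.5,-.2242,.07))
c=np.array([.5506,-.2151]);y=np.array([.5682,-.2903]);a1=np.arctan2(*(y-c)[::-1])+2*np.pi
k=sensors.read_state()['tool_pos'][:2];a0=np.arctan2(*(k-c)[::-1])%(2*np.pi);print(np.degrees([a0,a1]),np.hypot(*(k-c)))
R=Rotation.from_rotvec(sensors.read_state()['orientation']).as_matrix()[:2,:2]
p=k
for a in np.linspace(a0,a1,11)[1:]:
    n=c+.05*np.array([np.cos(a),np.sin(a)]);print(np.round(R.T@(n-p),4),np.round(n,4));p=n
E
```

```text
t: 2.65
tool_pos: [0.501, -0.2248, 0.074]
orientation: [3.096, 0.526, 0.003]
force: [-0.2, -0.0, 0.0]
opening: 0.0223
gripper_force: 0.0
t 2.65 tcp [ 0.501  -0.2248  0.074 ] tool delta [-0.0008 -0.0009  0.004 ] x [0.944 0.33  0.001] y [ 0.33  -0.944  0.002] F [-0.2 -0.   0. ] op 0.0223
[191.11048926 283.17255342] 0.0505108230918468
[0.     0.0081] [ 0.5037 -0.2325]
[0.0008 0.008 ] [ 0.5071 -0.2397]
[0.0021 0.0078] [ 0.5116 -0.2464]
[0.0033 0.0073] [ 0.5171 -0.2522]
[0.0044 0.0067] [ 0.5235 -0.2571]
[0.0054 0.0059] [ 0.5305 -0.2609]
[0.0063 0.005 ] [ 0.5381 -0.2635]
[0.007  0.0039] [ 0.546  -0.2649]
[0.0075 0.0027] [ 0.5541 -0.265 ]
[0.0079 0.0015] [ 0.562  -0.2638]
```

```bash
python3 -m inch '{"motion":[[0.0, 0, 0, 0, 0], [0.0, 0, 0, 0, 0], [0.0, 0, 0, 0, 0], [0.0, 0, 0, 0, 0], [0.0, 0, 0, 0, 0]]}' 30
python3 -m inch '{"motion":[[0.0, 0.0, 0.008, 0, 0], [0.0, 0.001, 0.008, 0, 0], [0.0, 0.002, 0.008, 0, 0], [0.0, 0.003, 0.007, 0, 0], [0.0, 0.0045, 0.007, 0, 0], [0.0, 0.0055, 0.006, 0, 0], [0.0, 0.006, 0.005, 0, 0], [0.0, 0.007, 0.004, 0, 0], [0.0, 0.0075, 0.0025, 0, 0], [0.0, 0.008, 0.0015, 0, 0], [0.0, 0, 0, 0, 0], [0.0, 0, 0, 0, 0]]}'
python3 -c "
from h import *
delta((.562,-.2638,.074))"
```

```text
t: 3.15
tool_pos: [0.5007, -0.2245, 0.0735]
orientation: [3.096, 0.527, 0.001]
force: [-1.6, 0.1, 5.8]
opening: 0.0153
gripper_force: 30.0
t: 4.35
tool_pos: [0.5612, -0.2631, 0.0734]
orientation: [-3.097, -0.528, 0.001]
force: [-4.1, 2.0, 7.1]
opening: 0.0154
gripper_force: 30.0
t 4.35 tcp [ 0.5612 -0.2631  0.0734] tool delta [ 0.0005  0.0009 -0.0006] x [ 0.944  0.331 -0.   ] y [ 0.331 -0.944 -0.   ] F [-4.1  2.   7.1] op 0.0154
```

```bash
python3 -m inch '{"motion":[[0.05, 0.0005, 0, 0, 0], [0.05, 0, 0, 0, 0], [0.05, 0, 0, 0, 0], [0.05, 0, 0, 0, 0], [0.05, 0, 0, 0, 0], [0.05, 0, 0, -0.02, 0], [0.05, 0, 0, -0.04, 0], [0.05, 0, 0, -0.04, 0], [0.05, 0, 0, -0.04, 0], [0.05, 0, 0, -0.02, 0], [0.05, 0, 0, 0, 0], [0.05, 0, 0, 0, 0]]}'
python3 - <<'E'
from h import *
delta((.5189,.1675,.2))
h=np.array([.5506,-.2151])
for n in("wrist","top","scene"):
    c=read_camera(n);P=depthpts(c);hsv=cv2.cvtColor(c['image'],cv2.COLOR_RGB2HSV)
    if n=="wrist": cv2.imwrite('pics/w2.png',cv2.cvtColor(c['image'],cv2.COLOR_RGB2BGR))
    q=P.reshape(-1,3);q=q[(np.hypot(q[:,0]-.562,q[:,1]+.264)<.02)&(q[:,2]>.077)&(q[:,2]<.095)]
    if len(q)>4:
        (x,y),r=cv2.minEnclosingCircle(q[:,:2].astype(np.float32));print(n,'knob',len(q),np.round([x,y,r],4),'ang',np.degrees(np.arctan2(y-h[1],x-h[0]))%360)
    m=cv2.inRange(hsv,(22,150,100),(34,255,255));d=(np.hypot(P[...,0]-.568,P[...,1]+.290)<.02);ys,xs=np.nonzero((m>0)&d)
    if len(xs): y=onz(c,[(xs.mean(),ys.mean())],.028)[0]-np.r_[h,0];print(n,'yel',len(xs),np.round(y,4),np.degrees(np.arctan2(y[1],y[0]))%360)
E
```

```text
t: 5.55
tool_pos: [0.5615, -0.2633, 0.2323]
orientation: [3.097, 0.526, 0.0]
force: [-0.2, 0.1, -0.3]
opening: 0.0503
gripper_force: 0.0
t 5.55 tcp [ 0.5615 -0.2633  0.2323] tool delta [ 0.1021 -0.4207  0.0322] x [0.944 0.33  0.   ] y [ 0.33  -0.944  0.   ] F [-0.2  0.1 -0.3] op 0.0503
wrist knob 192 [ 0.5573 -0.2641  0.008 ] ang 277.75642436674286
wrist yel 105 [ 0.0184 -0.0758  0.028 ] 283.6294444954872
scene knob 50 [ 0.5584 -0.2647  0.0087] ang 278.8948421004245
scene yel 38 [ 0.0235 -0.0728  0.028 ] 287.9047226976885
```

View pics/w2.png

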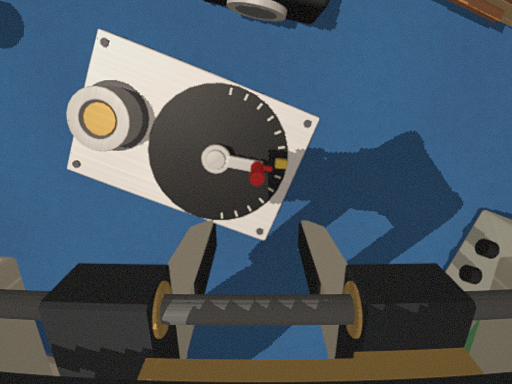

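Lever arm end is at about (268,169), yellow at (281,164), hub at (215,158): the pointer is about 5–6° short, because the knob slid along the pads. I'll turn the gripper a quarter so the pads straddle the direction of travel, and re-pinch.

```bash
python3 -c "
from h import *
print(sensors.read_state()['q'])"
```

```text
[-5.20989274e-01  1.86286294e-01  1.43097121e+00 -9.62805984e-06
  1.52812080e+00  7.13039961e-01]
```

```bash
python3 -m inch '{"motion":[[0.05, -0.004, 0, 0.01, -0.147], [0.05, 0, 0, 0.01, -0.147], [0.05, 0, 0, 0.01, -0.147], [0.05, 0, 0, 0.01, -0.147], [0.05, 0, 0, 0.01, -0.147], [0.05, 0, 0, 0.01, -0.147], [0.05, 0, 0, 0.01, -0.147], [0.05, 0, 0, 0.01, -0.147], [0.05, 0, 0, 0.01, -0.147], [0.05, 0, 0, 0.01, -0.147], [0.05, 0, 0, 0, 0], [0.05, 0, 0, 0, 0]]}' 30
python3 -c "
from h import *
delta((.5575,-.2643,.072))"
```

```text
t: 6.9
tool_pos: [0.557, -0.2641, 0.1314]
orientation: [-1.949, -2.461, 0.0]
force: [1.2, -0.3, 1.1]
opening: 0.0498
gripper_force: 0.0
t 6.9 tcp [ 0.557  -0.2641  0.1314] tool delta [-0.0004  0.0005  0.0594] x [-0.229  0.973  0.002] y [ 0.973  0.229 -0.002] F [ 1.2 -0.3  1.1] op 0.0498
```

```bash
python3 -m inch '{"motion":[[0.05, 0, 0, 0.02, 0], [0.05, 0, 0, 0.025, 0], [0.05, 0, 0, 0.014, 0], [0.0, 0, 0, 0, 0], [0.0, 0, 0, 0, 0], [0.0, 0, 0, 0, 0], [0.0, 0, 0, 0, 0], [0.0, 0, 0, 0, 0], [0.0, 0, 0, 0, 0], [0.0, 0, 0, 0, 0]]}' 30
python3 -m inch '{"motion":[[0.0, 0, 0.001, 0, 0], [0.0, 0, 0.0015, 0, 0], [0.0, 0, 0.0015, 0, 0], [0.0, 0, 0.001, 0, 0], [0.0, 0, 0, 0, 0], [0.0, 0, 0, 0, 0]]}'
python3 -c "
from h import *
delta((.5622,-.2638,.072))"
```

```text
t: 7.9
tool_pos: [0.5583, -0.2651, 0.0747]
orientation: [1.944, 2.466, 0.0]
force: [-0.6, -0.2, 5.7]
opening: 0.0155
gripper_force: 30.0
t: 8.5
tool_pos: [0.5624, -0.2646, 0.0747]
orientation: [1.944, 2.467, -0.003]
force: [-5.6, -3.8, 8.2]
opening: 0.0154
gripper_force: 30.0
t 8.5 tcp [ 0.5624 -0.2646  0.0747] tool delta [0.0008 0.     0.0027] x [-0.234  0.972 -0.002] y [ 0.972  0.234 -0.001] F [-5.6 -3.8  8.2] op 0.0154
```

```bash
python3 -m inch '{"motion":[[0.05, 0, 0, 0, 0], [0.05, 0, 0, 0, 0], [0.05, 0, 0, 0, 0], [0.05, 0, 0, 0, 0], [0.05, 0, 0, -0.02, 0], [0.05, 0, 0, -0.04, 0], [0.05, 0, 0, -0.04, 0], [0.05, 0, 0, -0.04, 0], [0.05, 0, 0, -0.02, 0], [0.05, 0, 0, 0, 0], [0.05, 0, 0, 0, 0]]}'
python3 - <<'E'
from h import *
delta((.5189,.1675,.2))
h=np.array([.5506,-.2151])
c=read_camera("wrist");P=depthpts(c);hsv=cv2.cvtColor(c['image'],cv2.COLOR_RGB2HSV)
q=P.reshape(-1,3);q=q[(np.hypot(q[:,0]-.562,q[:,1]+.264)<.02)&(q[:,2]>.077)&(q[:,2]<.095)]
if len(q)>4:
    (x,y),r=cv2.minEnclosingCircle(q[:,:2].astype(np.float32));print('knob',len(q),np.round([x,y,r],4),'ang',np.degrees(np.arctan2(y-h[1],x-h[0]))%360)
m=cv2.inRange(hsv,(22,150,100),(34,255,255));d=(np.hypot(P[...,0]-.568,P[...,1]+.290)<.02);ys,xs=np.nonzero((m>0)&d)
print(xs.mean(),ys.mean(),len(xs))
y=onz(c,[(xs.mean(),ys.mean())],.028)[0]-np.r_[h,0];print('yel',np.degrees(np.arctan2(y[1],y[0]))%360)
x0,y0=int(xs.mean())-60,int(ys.mean())-50;x0=max(x0,0);y0=max(y0,0);print(x0,y0)
cv2.imwrite('pics/w3.png',cv2.cvtColor(cv2.resize(c['image'][y0:y0+100,x0:x0+130],None,fx=5,fy=5,interpolation=2),cv2.COLOR_RGB2BGR))
E
```

```text
t: 9.6
tool_pos: [0.5627, -0.2633, 0.2332]
orientation: [1.944, 2.468, 0.0]
force: [-0.2, -0.3, -1.0]
opening: 0.0501
gripper_force: 0.0
t 9.6 tcp [ 0.5627 -0.2633  0.2332] tool delta [0.4291 0.0582 0.0332] x [-0.234  0.972 -0.   ] y [0.972 0.234 0.   ] F [-0.2 -0.3 -1. ] op 0.0501
knob 187 [ 0.5613 -0.2628  0.0078] ang 282.6594305094886
255.91935483870967 184.74193548387098 62
yel 282.8117880270396
195 134
```

View pics/w3.png

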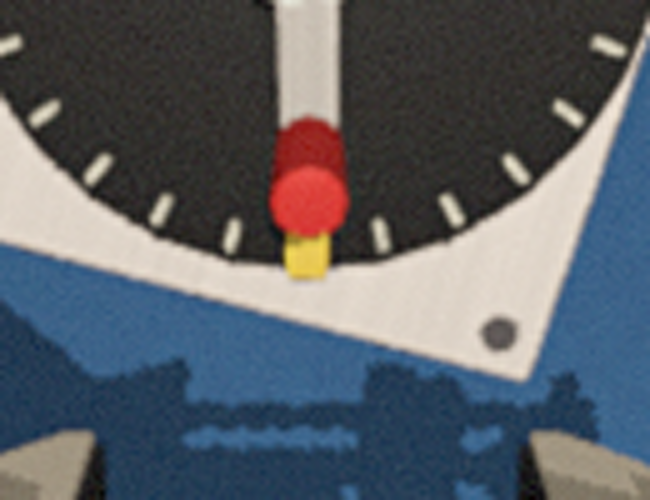

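The pointer now lies over the yellow block (knob and yellow in one column, x≈305–310 of the crop), 282.7° against 282.8°. Next, hover over the orange lens.

```bash
python3 -m inch '{"motion":[[0.08, 0.02, 0.003, 0, 0], [0.08, 0.04, 0.005, 0, 0], [0.08, 0.045, 0.006, 0, 0], [0.08, 0.045, 0.006, 0, 0], [0.08, 0.045, 0.006, 0, 0], [0.08, 0.045, 0.006, 0, 0], [0.08, 0.045, 0.006, 0, 0], [0.08, 0.045, 0.006, 0, 0], [0.08, 0.045, 0.006, 0, 0], [0.08, 0.034, 0.005, 0, 0], [0.08, 0.02, 0.003, 0, 0], [0.08, 0, 0, 0, 0], [0.08, 0, 0, 0, 0]]}' 30
python3 - <<'E'
from h import *
for n in("wrist","top"):
    c=read_camera(n);P=depthpts(c);q=P.reshape(-1,3)
    q=q[(np.hypot(q[:,0]-.52,q[:,1]-.167)<.045)&(q[:,2]>.074)&(q[:,2]<.09)]
    if len(q)>4: (x,y),r=cv2.minEnclosingCircle(q[:,:2].astype(np.float32));print(n,'lens',len(q),np.round([x,y,r],4),np.round(np.median(q,0),4))
    hsv=cv2.cvtColor(c['image'],cv2.COLOR_RGB2HSV);d=(np.hypot(P[...,0]-.52,P[...,1]-.167)<.045)&(P[...,2]>.074)
    m=(cv2.inRange(hsv,(4,80,100),(24,255,255))>0)&d;ys,xs=np.nonzero(m)
    if len(xs)>10:
        k=cv2.convexHull(np.c_[xs,ys].astype(np.int32)).reshape(-1,2);print('orange',len(xs),cv2.minEnclosingCircle(onz(c,k,.08)[:,:2].astype(np.float32)))
delta((.5192,.1675,.05))
E
```

```text
t: 10.95
tool_pos: [0.5175, 0.1677, 0.2321]
orientation: [-1.941, -2.468, 0.004]
force: [0.4, 0.2, -0.0]
opening: 0.08
gripper_force: 0.0
wrist lens 2033 [0.5178 0.1678 0.0274] [0.5174 0.1695 0.0807]
orange 5809 ((0.6398689150810242, 0.02955956943333149), 0.21273617446422577)
top lens 28 [0.5223 0.1466 0.0154] [0.5229 0.1449 0.08  ]
orange 36 ((0.6239473819732666, 0.27716243267059326), 0.1715318113565445)
t 11.05 tcp [0.5182 0.1666 0.2327] tool delta [0.0007 0.0015 0.1827] x [-0.233  0.972 -0.   ] y [ 0.972  0.233 -0.002] F [ 0.1 -0.7  0.4] op 0.0801
```

```bash
python3 -m inch '{"motion":[[0.08, 0.001, 0, 0.02, 0], [0.08, 0, 0, 0.045, 0], [0.08, 0, 0, 0.045, 0], [0.08, 0, 0, 0.04, 0], [0.08, 0, 0, 0.02, 0], [0.08, 0, 0, 0.012, 0], [0.08, 0, 0, 0, 0], [0.0, 0, 0, 0, 0], [0.0, 0, 0, 0, 0], [0.0, 0, 0, 0, 0], [0.0, 0, 0, 0, 0], [0.0, 0, 0, 0, 0], [0.0, 0, 0, 0, 0], [0.0, 0, 0, 0, 0]]}' 50
python3 -c "
from h import *
delta((.5560,-.0805,.15))"
```

```text
t: 12.45
tool_pos: [0.5192, 0.1685, 0.0528]
orientation: [1.944, 2.467, 0.002]
force: [-1.8, -0.6, 6.1]
opening: 0.0536
gripper_force: 49.9
t 12.45 tcp [0.5192 0.1685 0.0528] tool delta [-0.2507 -0.0223 -0.0972] x [-0.234  0.972 -0.   ] y [0.972 0.234 0.002] F [-1.8 -0.6  6.1] op 0.0536
```

```bash
python3 -m inch '{"motion":[[0.0, 0, 0, -0.015, 0], [0.0, 0, 0, -0.03, 0], [0.0, 0, 0, -0.035, 0], [0.0, 0, 0, -0.02, 0], [0.0, -0.015, -0.001, 0, 0], [0.0, -0.03, -0.003, 0, 0], [0.0, -0.035, -0.003, 0, 0], [0.0, -0.035, -0.003, 0, 0], [0.0, -0.035, -0.003, 0, 0], [0.0, -0.035, -0.003, 0, 0], [0.0, -0.035, -0.003, 0, 0], [0.0, -0.02, -0.002, 0, 0], [0.0, -0.011, -0.001, 0, 0], [0.0, 0, 0, 0, 0], [0.0, 0, 0, 0, 0], [0.0, 0, 0, 0, 0]]}'
python3 - <<'E'
from h import *
T=np.array([.5560,-.0805,.10]);delta(T)
for n in("scene","top"):
    c=read_camera(n);P=depthpts(c);q=P.reshape(-1,3);tc=sensors.read_state()['tool_pos']
    print(n,cv2.projectPoints(np.array([[tc[0],tc[1],.1]]),cv2.Rodrigues(np.array(c['R']))[0],np.array(c['t']),K(c),np.array(c['dist']))[0])
    if n=="scene": save(c,'s4.png'); cv2.imwrite('pics/s4c.png',cv2.cvtColor(cv2.resize(c['image'][120:260,130:290],None,fx=4,fy=4),cv2.COLOR_RGB2BGR))
E
```

```text
t: 14.05
tool_pos: [0.5555, -0.0798, 0.1513]
orientation: [-1.943, -2.468, -0.0]
force: [-0.6, -0.3, -1.7]
opening: 0.0538
gripper_force: 49.9
t 14.05 tcp [ 0.5555 -0.0798  0.1513] tool delta [-0.0008  0.0003  0.0513] x [-0.235  0.972  0.001] y [ 0.972  0.235 -0.   ] F [-0.6 -0.3 -1.7] op 0.0538
scene [[[196.74980668 184.39588696]]]
top [[[295.86717392 200.78533273]]]
```

View pics/s4c.png

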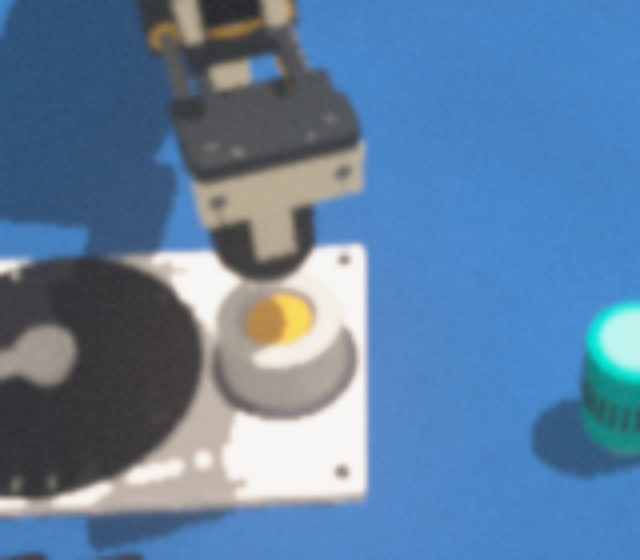

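The lens hangs upright in the fingers, right over the bore (brass at crop (280,320)). I descend to just above the ring, then go slowly.

```bash
python3 -m inch '{"motion":[[0.0, -0.0005, 0, 0.015, 0], [0.0, 0, 0, 0.015, 0], [0.0, 0, 0, 0.008, 0], [0.0, 0, 0, 0, 0], [0.0, 0, 0, 0, 0]]}'
python3 -m inch '{"motion":[[0.0, 0, 0, 0.002, 0], [0.0, 0, 0, 0.002, 0], [0.0, 0, 0, 0.002, 0], [0.0, 0, 0, 0.001, 0], [0.0, 0, 0, 0, 0], [0.0, 0, 0, 0, 0]]}'
python3 -c "
from h import *
delta((.5558,-.0803,.0938))"
```

```text
t: 14.65
tool_pos: [0.5555, -0.0813, 0.113]
orientation: [-1.944, -2.467, 0.001]
force: [-0.1, -0.5, -2.4]
opening: 0.0533
gripper_force: 49.9
t: 15.25
tool_pos: [0.5559, -0.0814, 0.1067]
orientation: [1.945, 2.467, 0.0]
force: [1.1, 0.2, -2.5]
opening: 0.0536
gripper_force: 49.9
t 15.25 tcp [ 0.5559 -0.0814  0.1067] tool delta [0.0011 0.0001 0.0129] x [-0.234  0.972  0.   ] y [0.972 0.234 0.   ] F [ 1.1  0.2 -2.5] op 0.0536
```

```bash
python3 -m inch '{"motion":[[0.0, 0.0003, 0, 0.0015, 0], [0.0, 0, 0, 0.0015, 0], [0.0, 0, 0, 0.001, 0], [0.0, 0, 0, 0, 0], [0.0, 0, 0, 0, 0]]}'
python3 -m inch '{"motion":[[0.0, 0, 0, 0.0015, 0], [0.0, 0, 0, 0.0015, 0], [0.0, 0, 0, 0, 0], [0.0, 0, 0, 0, 0]]}'
```

```text
t: 15.75
tool_pos: [0.556, -0.0811, 0.103]
orientation: [1.944, 2.467, 0.0]
force: [-0.9, 1.5, 1.5]
opening: 0.0536
gripper_force: 49.9
t: 16.15
tool_pos: [0.556, -0.0811, 0.0997]
orientation: [1.944, 2.467, 0.0]
force: [-0.6, 0.9, 4.2]
opening: 0.0534
gripper_force: 49.9
```

```bash
python3 -m inch '{"motion":[[0.0, 0, 0, 0.0015, 0], [0.0, 0, 0, 0.0015, 0], [0.0, 0, 0, 0.001, 0], [0.0, 0, 0, 0, 0], [0.0, 0, 0, 0, 0]]}'
python3 -m inch '{"motion":[[0.0, 0, 0, 0.001, 0], [0.0, 0, 0, 0, 0], [0.0, 0, 0, 0, 0]]}'
python3 -m inch '{"motion":[[0.0, 0, 0, 0.0007, 0], [0.0, 0, 0, 0, 0], [0.0, 0, 0, 0, 0]]}'
```

```text
t: 16.65
tool_pos: [0.556, -0.0811, 0.0959]
orientation: [1.944, 2.467, 0.0]
force: [-2.1, 1.7, 6.0]
opening: 0.0534
gripper_force: 49.9
t: 16.95
tool_pos: [0.5561, -0.0811, 0.0951]
orientation: [1.944, 2.467, 0.0]
force: [-3.4, 1.1, 6.7]
opening: 0.0536
gripper_force: 49.9
t: 17.25
tool_pos: [0.556, -0.0811, 0.0945]
orientation: [1.944, 2.467, 0.0]
force: [-3.1, 1.8, 7.9]
opening: 0.0537
gripper_force: 49.9
```

```bash
for i in 1; do python3 -m inch '{"motion":[[0.0, 0, 0, 0.0005, 0], [0.0, 0, 0, 0, 0], [0.0, 0, 0, 0, 0]]}'; python3 -m inch '{"motion":[[0.0, 0, 0, 0.0005, 0], [0.0, 0, 0, 0, 0], [0.0, 0, 0, 0, 0]]}';  done
```

```text
t: 17.55
tool_pos: [0.5561, -0.0811, 0.094]
orientation: [1.944, 2.467, 0.0]
force: [-2.8, 1.2, 7.9]
opening: 0.0532
gripper_force: 49.9
t: 17.85
tool_pos: [0.5561, -0.0811, 0.094]
orientation: [1.944, 2.467, 0.0]
force: [-4.7, 1.2, 11.1]
opening: 0.0538
gripper_force: 49.9
```

```bash
python3 -m inch '{"motion":[[0.0, 0, 0, 0.0005, 0], [0.0, 0, 0, 0, 0], [0.0, 0, 0, 0, 0]]}'; python3 -m inch '{"motion":[[0.0, 0, 0, 0.0005, 0], [0.0, 0, 0, 0, 0], [0.0, 0, 0, 0, 0]]}'
python3 - <<'E'
from h import *
delta((.5558,-.0803,.0938))
ims=[]
for n,(x,y,w,h) in(("scene",(85,130,150,130)),("top",(260,160,130,100))):
    c=read_camera(n);ims.append(cv2.resize(c['image'][y:y+h,x:x+w],(390,390*h//w)))
H=max(i.shape[0] for i in ims);ims=[cv2.copyMakeBorder(i,0,H-i.shape[0],0,0,0) for i in ims]
cv2.imwrite('pics/end.png',cv2.cvtColor(np.hstack(ims),cv2.COLOR_RGB2BGR))
E
```

```text
t: 18.15
tool_pos: [0.5561, -0.0812, 0.094]
orientation: [1.944, 2.467, 0.0]
force: [-7.5, 1.6, 14.5]
opening: 0.0534
gripper_force: 49.9
t: 18.45
tool_pos: [0.5561, -0.0812, 0.0939]
orientation: [1.944, 2.467, 0.0]
force: [-10.5, 2.4, 20.0]
opening: 0.0536
gripper_force: 49.9
t 18.45 tcp [ 0.5561 -0.0812  0.0939] tool delta [ 0.0009 -0.0001  0.0001] x [-0.234  0.972 -0.   ] y [0.972 0.234 0.001] F [-10.5   2.4  20. ] op 0.0536
```

View pics/end.png

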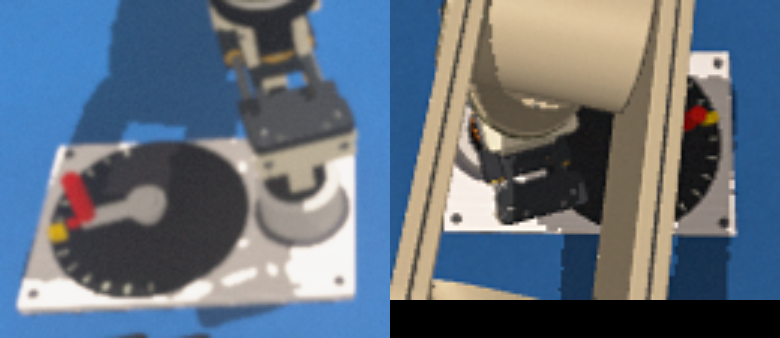

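The pointer is on the yellow block. The shoulder is down on the ring, and z stopped hard at 0.094 (0.0938 expected) with about 20 N of push. I hand it in.

```bash
python3 -c "
from h import *
print(robot.close_job());s=sensors.read_state();print(s['t'],s['force'],s['tool_pos'])"
```

```text
the job is handed in; nothing more can be done
None
the job is handed in; nothing more can be done
```

I set the lever on the yellow mark and pressed the orange-banded lens against the stop ring; it was still held with about 20 N of push when I handed the job in at about 18.5 s, and no verdict was reported.

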